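# Hang the lift-off door of the sample locker and shut it

### The arm

A 6-joint arm with a two-finger parallel gripper is mounted at the origin on a cart in front of the work surface, level with it; the furniture and walls round the work are solid. World frame = base frame: x ahead of the robot, y to its left, z up, the work surface at z = 0. Lengths are in m, angles in degrees, forces in N, time in s.
With the tool pointing down it reaches from about 0.325 to 0.9 m from the base axis. Payload 6.1 kg.
Tool frame: the origin (TCP) lies midway between the tips of the shut fingers; the grasp point (between the pads) lies ctrl.hold_point_z behind it (ctrl.hold_point_z is the distance from the TCP to the grasp point, in m); z points along the fingers, y is the line along which they close (so a half turn about z gives the same grasp; the last joint's range is limited). The gripper opens to 85 mm and grips with 20 to 120 N. Pads are 22 mm wide; open, the fingers measure 114 mm over their backs; the gripper's body (76 mm by 85 mm) begins 54 mm behind the grasp point. The pads swing forward as they close: fully open they stand 13 mm farther back than shut.
Start: joints at [-84.517, 12.628, 87.462, -0, 79.91, -7.225], TCP at [0.137, -0.61, 0.231] pointing down, gripper open.
Joint ranges: [-170.65, 170.65], [-52.31, 119.04], [5.05, 147.46], [-71.25, 251.25], [11.57, 151.72], [-153.62, 153.62]. Speed limits (degrees/s): [147.25, 147.25, 172.46, 180, 180, 180].

### API

Orientations are given as [roll, pitch, yaw] about the fixed x, y, z axes, in that order (R = Rz(yaw) Ry(pitch) Rx(roll)).
In Python, from bench import ctrl gives the robot as it stands. The module is installed in compiled form; this text tells all that it offers.
- The arm moves only by the tool jog_arm, never from a script. Its argument "series" is a list of rows, each a list of 7 numbers: the opening, from -1 (shut) to 1 (fully open), then the shift along the tool's x, y, z in m, then the turn, a rotation vector about the tool's x, y, z in degrees. In form: [[gripper, dx, dy, dz, ax, ay, az], ...]. A call has 1 to 8 rows; each row is the pose to reach, as a shift and turn from the pose commanded when the call began, along the tool's axes at that moment; what a row does not reach only later rows make up. A row lasts 1/8 s, in which the tool goes at most 62.5 mm and 10.7 degrees, less where a joint would pass 70% of its speed; a pose out of reach is approached as far as the arm can. A call with a gripper value outside its range is refused whole. The fingers move at their own pace and stop on an object; "force" is the grip in N (left out, the last holds). Time passes only in rows, so rows that repeat a pose let the fingers close. It gives the time, the measured TCP pose, the force, the opening and the grip force at its end, in the units of the state.
- ctrl.observe(): the state, without advancing time (a new reading comes with each control period).
- ctrl.camera(name): name is "side" or "top" or "wrist"; returns the picture (400x640x3 uint8, blue, green, red); there is no depth.
- ctrl.get_calibration(name): a dict with "intrinsics" (3x3 intrinsics, pixels), "position" and "attitude" of the camera in the world. Camera axes: x right, y up, looking along -z (the intrinsics and any distortion apply to the point x, -y, -z); pixel columns grow to the right and rows downward; lengths in m; the calibration is good to about 2 mm. A picture is of the moment at which its call begins: read the wrist's pose just before it. get_calibration takes no time and is no camera call; for the wrist camera it gives the pose at the moment of the call.
- ctrl.finish_job(): hands the job in; it is judged then, once.
The state is a dict: "time_s": time; "joints": joint angles; "qd": joint speeds; "tau": joint torques, N m; "ee_pos": TCP position; "eef_rot": TCP orientation; "contact_force": force on the tool from outside, world axes, zero at the start; "torque": the same for the moment, N m; "gripper_width": opening from 0.0 (shut) to 1.0 (fully open); "gripper_force": force on a finger pad.
Only numpy, scipy, OpenCV 4.12 (cv2) and the standard library are available. Lean on these libraries where they do the work, as an engineer would, in place of code of your own. Each camera call takes 0.05 s, during which the arm holds its last target. There are 200 camera calls.

### The job

The grey door of the small white sample locker has been taken off and stands in the aluminium stand. Lift it out, hang it on the locker by lowering both hinge sockets gently onto the two upright pintles, standing open, until it is fully home, then let go of it and swing it fully shut against the rubber strip. The hinge bracket is adjustable and its pintles are a few millimetres off their nominal place, so feel for them without forcing, and leave the timer, the tape roll and the brown bottle alone.

Things in the scene. Friction and masses are not known exactly. Their poses are not given: they have to be found in the camera images.
- locker: White sample locker fixed on the bench, 120 deep x 160 wide x 180 mm high, open at the front. Origin: centre of its underside; x points into it (front face at x = -60 mm), y to its left seen from the front, z up. A steel hinge bracket at its front left edge carries two upright pintles one above the other; clamped in slots, it does not move under hand forces.
- pintle_low_nominal (a point): Nominal foot of the lower pintle (locker frame -82, 80, 40 mm). The pintle is 8 mm in diameter, 14 mm tall, chamfered on top, and rises from a level shoulder 40 mm above the bench: an arm 14 mm wide, 10 mm thick, coming from the locker. The real pintle axis is up to 5 mm off nominal in the locker's x and, independently, in its y; the height is exact.
- pintle_high_nominal (a point): Nominal foot of the upper pintle (locker frame -82, 80, 130 mm): same form, same axis and same offset as the lower one, shoulder 130 mm above the bench. This shoulder blocks the lower socket if the door comes down from far above: bring the door in level from the front, sockets 20 to 40 mm above their shoulders.
- strip_face (a point): Point on the front face of the 20 mm wide, 130 mm tall rubber door strip on the right front edge of the locker (locker frame x = -75, y = -60 mm, z = 95 mm), where the shut door rests.
- door: Loose grey door, 0.2 to 0.33 kg, upright in the stand: leaf 10 mm thick, 130 wide, 160 high, two steel sockets at one upright edge. Origin: on the hinge axis, level with the leaf's lower edge; z up; the leaf lies at y = -14 to -144 mm, x = -5 to 5 mm. Open at a right angle, its yaw is the locker's - pi/2 and the leaf points to the front; shut, its yaw is the locker's (within 0.1 rad).
- socket_low (a point): Centre of the lower mouth of the lower socket (door frame 0, 0, 20 mm). Both sockets are upright tubes round the hinge axis, 26 mm outside and 11 mm inside diameter, 22 mm tall, open at both ends. Fully home, their lower ends rest on the pintles' shoulders.
- socket_high (a point): Centre of the lower mouth of the upper socket (door frame 0, 0, 110 mm).
- door_edge (a point): Point on the back (+x) face of the door near its free edge, at half height (door frame 5, -140, 80 mm).
- door_top (a point): Point in the middle of the thickness of the door's top edge, 32 mm from the hinge axis (door frame 0, -32, 160 mm): a good place to grip from above; the leaf is 10 mm thick there.
- stand: Aluminium door stand fixed on the bench: a base 110 x 80 x 8 mm with two ribs 90 mm long and 38 mm high above the bench along its x, leaving a slot 12.4 mm wide in which the door's lower edge stands 8 mm above the bench. Origin: centre of its underside.
- kitchen_timer: Small white timer lying on the bench, 62 x 66 x 17 mm, loose; to be left alone. Origin: centre of its underside.
- tape: Roll of tape lying flat, 96 mm across, 25 mm high, loose; to be left alone. Origin: centre of its underside.
- brown_bottle: Small brown bottle with a black cap, 34 mm in diameter, 70 mm high, loose; to be left alone. Origin: centre of its underside.
There are look-alikes about, which are no part of the job. Several things have the shape of the door; the one meant has the colours described above.

How it is judged:
By the outcome, as a careful person would: the job done as asked, in the order asked, and still so for the second after the job is handed in, with the robot touching nothing.
It also fails if it takes over 72 s, if anything falls off the work surface, if the arm or the gripper's body presses on something with over 40 N, if the wrist force passes 120 N, or if a joint passes its speed limit or range.

## Working session

There is one attempt and no reset: what is moved stays moved. The work goes in short steps, Python scripts to look and compute and a tool call to move; the robot and the scene stay as the last step left them, time stands still between calls to the robot, and variables do not carry over. Pictures are saved under pics/ and viewed, at most 10 in all, crops included, and the job is handed in when it is done.

Besides the shell and the picture viewer there is one more tool, called after "Call:" as name([rows], argument=value, ...), one row to a line, values as JSON. jog_arm: Moves the arm, as the interface text tells. Its arguments: {"type":"object","properties":{"series":{"type":"array","items":{"type":"array","items":{"type":"number"}}},"force":{"type":"number"}},"required":["series"]}

```bash
mkdir -p pics; python3 - <<'E'
from bench import ctrl
import cv2,numpy as np
print(ctrl.observe()); print(ctrl.hold_point_z)
for n in ["side","top","wrist"]:
    im=ctrl.camera(n); cv2.imwrite(f"pics/{n}0.png",im); c=ctrl.get_calibration(n); print(n,c)
E
```

```text
{'time_s': 0.0, 'joints': array([-8.45172991e+01,  1.26755181e+01,  8.75259285e+01, -1.28697561e-05,
        7.99091809e+01, -7.22581744e+00]), 'qd': array([-0.02759245,  0.03686044,  0.12476414,  0.03910865,  0.01467513,
       -0.00942858]), 'tau': array([-1.80384777e-03, -4.96901643e+01, -3.89394844e+01, -7.47960767e-04,
        1.10872759e-02, -5.39300061e-06]), 'ee_pos': array([ 0.13742423, -0.60908967,  0.23019473]), 'eef_rot': array([-1.79890249e+02, -1.39021839e-02,  1.27085073e+01]), 'contact_force': array([-0.78454163, -0.22855493, -0.22425327]), 'torque': array([ 0.0450992 , -0.01695871,  0.00800469]), 'gripper_force': 0.0, 'gripper_width': 0.9976295248075854}
0.0187
side {'intrinsics': array([[382.4232059 ,   0.        , 315.3733802 ],
       [  0.        , 382.4232059 , 201.90851536],
       [  0.        ,   0.        ,   1.        ]]), 'position': array([ 0.45792572, -1.29740904,  0.69103195]), 'attitude': array([64.83399356, -1.10285386, -9.61409081])}
top {'intrinsics': array([[519.05358207,   0.        , 318.1218916 ],
       [  0.        , 519.05358207, 203.00839872],
       [  0.        ,   0.        ,   1.        ]]), 'position': array([ 0.18546049, -0.20175194,  1.64533508]), 'attitude': array([ 18.25032775,   0.35076958, -75.01789014])}
wrist {'intrinsics': array([[360.11248499,   0.        , 315.31405538],
       [  0.        , 360.11248499, 201.87281399],
       [  0.        ,   0.        ,   1.        ]]), 'position': array([ 0.20882188, -0.59352489,  0.37262288]), 'attitude': array([-16.14619541,   0.09743466, -77.28427456])}
```

View pics/top0.png

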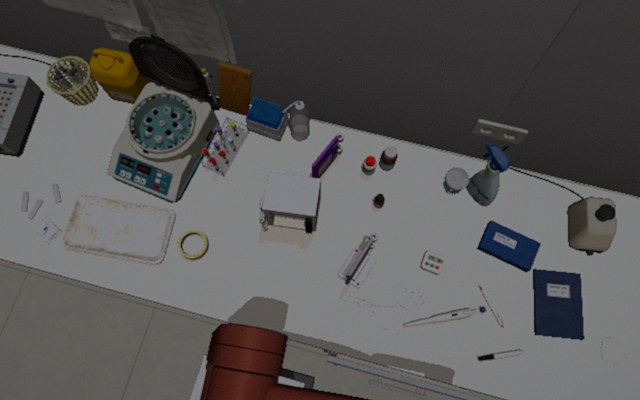

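View pics/side0.png

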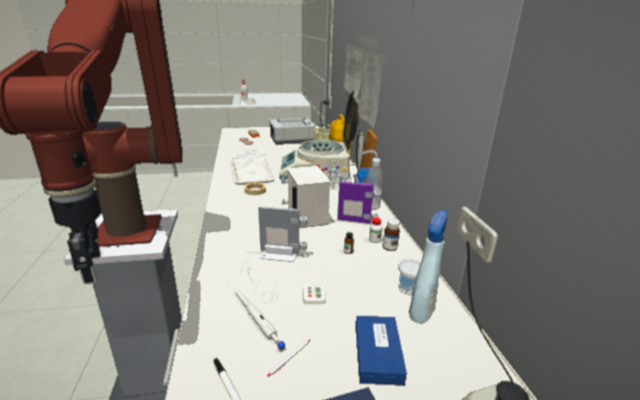

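The top view shows the locker at about (291,200). Three things have the door's shape: the grey one in the stand (360,258), a purple one (326,157) and a brown one (235,87). The grey one in the aluminium stand fits the description. I'll confirm it in an enlarged crop.

```bash
python3 - <<'E'
import cv2
t=cv2.imread("pics/top0.png")[165:295,250:390]; s=cv2.imread("pics/side0.png")[155:275,245:345]
a=cv2.resize(t,(560,520),interpolation=cv2.INTER_CUBIC)
cv2.imwrite("pics/c_top.png",a)
cv2.imwrite("pics/c_side.png",cv2.resize(s,None,fx=5,fy=5,interpolation=cv2.INTER_CUBIC))
E
```

```text
(no output)
```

View pics/c_top.png

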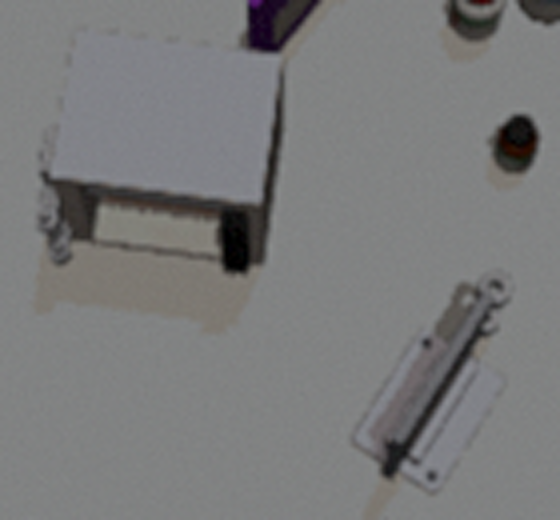

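View pics/c_side.png

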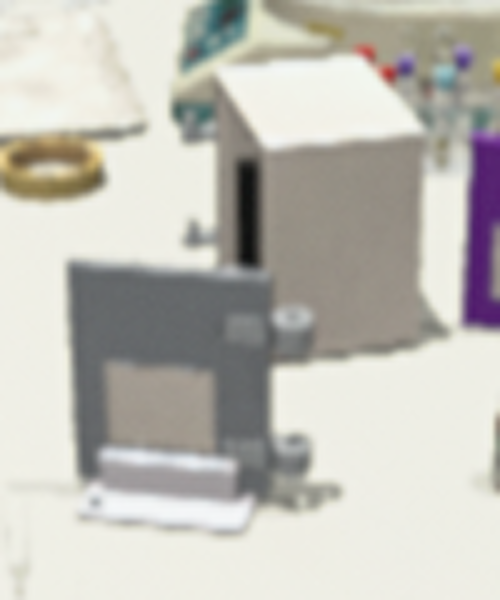

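The crops confirm the grey door standing in the aluminium stand. Its sockets are at the far-right end, top crop (494,288), and the leaf runs to (390,468). The locker's pintle brackets are at crop (48,190–245), front left.

```bash
cat > h.py <<'E'
from bench import ctrl
import cv2,numpy as np
from scipy.spatial.transform import Rotation as R
from scipy.optimize import least_squares
def cal(n):
    c=ctrl.get_calibration(n); return c["intrinsics"],np.array(c["position"]),R.from_euler("xyz",c["attitude"],degrees=True).as_matrix()
def proj(P,c):
    K,p,M=c; q=(np.atleast_2d(P)-p)@M; q=q*[1,-1,-1]; u=q@K.T; return u[:,:2]/u[:,2:]
def ray(uv,z,c):
    K,p,M=c; d=M@(np.linalg.inv(K)@[uv[0],uv[1],1]*np.array([1,-1,-1])); return p+d*(z-p[2])/d[2]
def T(P,x,y,yaw):
    c,s=np.cos(yaw),np.sin(yaw); P=np.atleast_2d(P).astype(float); return np.c_[x+c*P[:,0]-s*P[:,1],y+s*P[:,0]+c*P[:,1],P[:,2]]
E
python3 - <<'E'
from h import *
c=cal("top"); s=cal("side")
f=lambda x,y:(250+x/4-.4,165+y/4-.4)
for n,uv,z in [("BL",f(75,30),.18),("BR",f(283,55),.18),("FR",f(262,205),.18),("FL",f(50,178),.18),("sock",f(494,288),.14),("free",f(390,470),.168),("timer",(432,262),.01),("bottle",(379,201),.06),("tape",(193,244),.02)]:
    print(n,ray(uv,z,c).round(4))
g=lambda x,y:(245+x/5-.4,155+y/5-.4)
L=np.array([[.06,.08,.18],[.06,-.08,.18],[-.06,-.08,.18],[-.06,.08,.18]]); uL=np.array([f(75,30),f(283,55),f(262,205),f(50,178)])
r=least_squares(lambda p:(proj(T(L,*p),c)-uL).ravel(),[.55,-.3,0]); print("locker",r.x[:2],np.degrees(r.x[2]),r.fun.round(1))
x=r.x
for n,P in [("pl",[-.082,.08,.054]),("ph",[-.082,.08,.144])]:
    u=proj(T(P,*x),c)[0]; print(n,T(P,*x),(u-[249.6,164.6])*4)
# door: side crop leaf corners: top free(68,262), top hinge(270,275); sockets
D=np.array([[0,-.144,.168],[0,0,.14],[0,-.144,.168],[0,-.014,.168],[0,0,.14]])
def res(p):
    W=T(D,*p); return np.r_[(proj(W[:2],c)-[f(390,470),f(494,288)]).ravel(),(proj(W[2:],s)-[g(68,262),g(272,270),g(293,318)]).ravel()]
for y0 in (0,1.5,3,-1.5):
    r=least_squares(res,[.5,-.45,y0]); print("door",r.x[:2],np.degrees(r.x[2]),r.fun.round(1),r.cost)
E
```

```text
BL [0.7066 0.1033 0.18  ]
BR [ 0.7274 -0.0544  0.18  ]
FR [ 0.6091 -0.0699  0.18  ]
FL [0.589  0.0874 0.18  ]
sock [ 0.6027 -0.2506  0.14  ]
free [ 0.4454 -0.2084  0.168 ]
timer [ 0.6055 -0.4554  0.01  ]
bottle [ 0.7448 -0.2448  0.06  ]
tape [0.4631 0.2997 0.02  ]
locker [0.65805218 0.01661641] 7.4727699046713 [-0.1 -0.2  0.2 -0.1  0.2  0.1 -0.3  0.2]
pl [[0.56634422 0.08527245 0.054     ]] [ 61.45958428 252.73567247]
ph [[0.56634422 0.08527245 0.144     ]] [ 49.11841107 220.76261967]
door [ 0.60214611 -0.24943466] -105.13115475852285 [ 2.7 -5.6 -0.4  0.1 -2.6 -0.4 -2.   0.5 -1.8 -0.7] 27.207589436756624
door [ 0.6021461  -0.24943466] 254.86884202256707 [ 2.7 -5.6 -0.4  0.1 -2.6 -0.4 -2.   0.5 -1.8 -0.7] 27.207589436701305
door [ 0.60214608 -0.24943473] 254.86878445146152 [ 2.7 -5.6 -0.4  0.1 -2.6 -0.4 -2.   0.5 -1.8 -0.7] 27.207589436625618
door [ 0.60214608 -0.24943475] -105.13123342738994 [ 2.7 -5.6 -0.4  0.1 -2.6 -0.4 -2.   0.5 -1.8 -0.7] 27.207589436959537
```

```bash
cat >> h.py <<'E'
def delta(pos,yaw,p0=None,rot0=None):
    o=ctrl.observe(); p0=o["ee_pos"] if p0 is None else np.array(p0); M0=R.from_euler("xyz",o["eef_rot"] if rot0 is None else rot0,degrees=True)
    M1=R.from_euler("xyz",[180,0,yaw],degrees=True)
    return (M0.inv().apply(np.array(pos)-p0)).round(4),np.degrees((M0.inv()*M1).as_rotvec()).round(2)
E
python3 -c "
from h import *
print(delta([.49,-.24,.36],-15))"
```

```text
(array([ 0.4252, -0.2828, -0.129 ]), array([-9.000e-02,  1.000e-02,  2.771e+01]))
```

Call:
jog_arm([
  [1,0.43,-0.282,-0.13,0,0,28],
  [1,0.43,-0.282,-0.13,0,0,28],
  [1,0.43,-0.282,-0.13,0,0,28],
  [1,0.43,-0.282,-0.13,0,0,28],
  [1,0.43,-0.282,-0.13,0,0,28],
  [1,0.43,-0.282,-0.13,0,0,28],
  [1,0.43,-0.282,-0.13,0,0,28],
  [1,0.43,-0.282,-0.13,0,0,28],
])

```text
time_s: 1.15
ee_pos: [0.4754, -0.2596, 0.3542]
eef_rot: [180.0, -0.0, -15.3]
contact_force: [0.6, -0.1, 0.3]
gripper_width: 1.0
gripper_force: 0.0
```

Call:
jog_arm([
  [1,0.01,-0.01,0,0,0,0],
  [1,0.01,-0.01,0,0,0,0],
  [1,0.01,-0.01,0,0,0,0],
])

```text
time_s: 1.52
ee_pos: [0.4855, -0.2552, 0.3529]
eef_rot: [180.0, 0.1, -15.4]
contact_force: [-1.0, 0.5, -0.3]
gripper_width: 1.0
gripper_force: 0.0
```

```bash
python3 - <<'E'
from h import *
print(ctrl.observe()["ee_pos"],ctrl.observe()["eef_rot"])
c=cal("wrist"); im=ctrl.camera("wrist"); np.savez("w1.npz",*c); cv2.imwrite("pics/w1.png",im)
print(c[1], proj([[.571,-.241,.168],[.602,-.249,.14],[.463,-.212,.168]],c))
E
```

```text
[ 0.48552062 -0.25523584  0.3528586 ] [ 1.79999405e+02  1.06001849e-01 -1.53753081e+01]
[ 0.5563438  -0.27368734  0.49488164] [[274.56345648  90.19736771]
 [276.23275723  54.18266038]
 [278.97077709 212.8860473 ]]
```

View pics/w1.png

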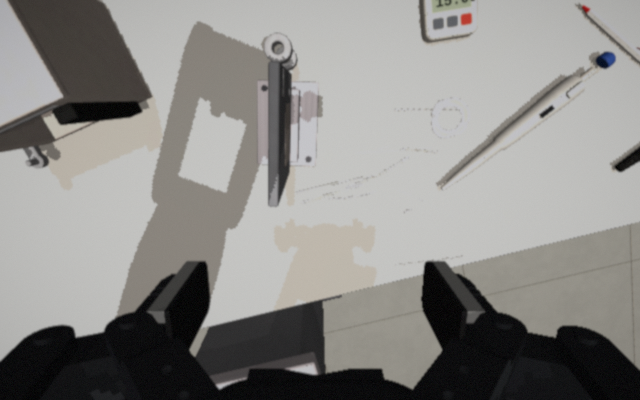

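The wrist view shows the door from above: upper socket mouth at (278,46), free top end at (273,206). The lower pintle/bracket is visible at (37,155).

```bash
python3 - <<'E'
from h import *
z=np.load("w1.npz"); c=tuple(z[k] for k in z.files)
im=cv2.imread("pics/w1.png")
a=cv2.resize(im[30:220,235:335],None,fx=3.1,fy=3.1,interpolation=cv2.INTER_CUBIC)
b=cv2.resize(im[90:190,0:170],None,fx=2.8,fy=2.8,interpolation=cv2.INTER_CUBIC)
o=np.zeros((600,800,3),np.uint8); o[:a.shape[0],:a.shape[1]]=a; o[:b.shape[0],320:320+b.shape[1]]=b; cv2.imwrite("pics/w1c.png",o)
s=ray((278,46),.14,c); f=ray((273,206),.168,c); d=(f-s)[:2]; print(s,f,np.hypot(*d),np.degrees(np.arctan2(d[1],d[0])),"yaw",np.degrees(np.arctan2(d[0],-d[1])))
E
```

```text
[ 0.60820781 -0.2525956   0.14      ] [ 0.47107134 -0.20854459  0.168     ] 0.14403784558867874 162.1919314472926 yaw -107.80806855270743
```

View pics/w1c.png

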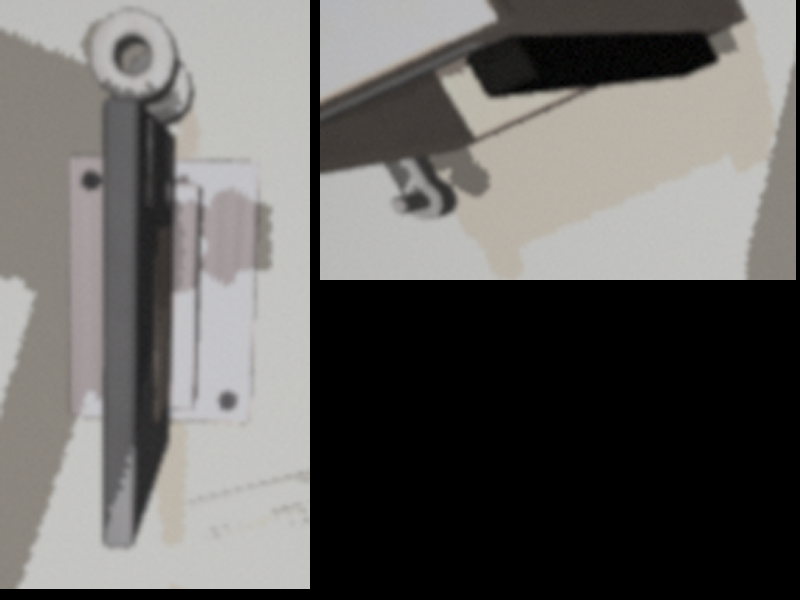

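The enlarged crop shows the grey leaf's top edge running from (122,98) to (118,545), with the socket mouth at (134,54). It is the grey door, as confirmed.

```bash
python3 - <<'E'
from h import *
z=np.load("w1.npz"); c=tuple(z[k] for k in z.files)
g=lambda x,y:(235+x/3.1-.3,30+y/3.1-.3)
h=ray(g(122,98),.168,c); f=ray(g(118.5,546),.168,c); s=ray(g(134,54),.14,c); d=f-h; L=np.hypot(*d[:2]); d/=L
yaw=np.degrees(np.arctan2(d[0],-d[1])); G=f-d*.112
print(h,f,s,L,yaw,"grip",G,"axis",f-d*.144)
print(delta([G[0],G[1],.25],yaw+90))
E
```

```text
[ 0.59350318 -0.24750749  0.168     ] [ 0.47125197 -0.20852703  0.168     ] [ 0.60732241 -0.25225362  0.14      ] 0.1283153667500673 -107.68516448154097 grip [ 0.57795887 -0.24255111  0.168     ] axis [ 0.60844656 -0.25227227  0.168     ]
(array([ 0.0859, -0.037 ,  0.1029]), array([-0.  ,  0.09,  2.28]))
```

Call:
jog_arm([
  [1,0.03,-0.013,0.035,0,0,0.8],
  [1,0.06,-0.026,0.07,0,0,1.6],
  [1,0.086,-0.037,0.103,0,0,2.3],
  [1,0.086,-0.037,0.103,0,0,2.3],
  [1,0.086,-0.037,0.103,0,0,2.3],
])

```text
time_s: 2.2
ee_pos: [0.5786, -0.2424, 0.2513]
eef_rot: [180.0, 0.0, -17.7]
contact_force: [-0.5, -0.1, -0.3]
gripper_width: 1.002
gripper_force: 0.0
```

```bash
python3 - <<'E'
from h import *
print(ctrl.observe()["ee_pos"],ctrl.observe()["eef_rot"],delta([.578,-.2426,.142],-17.7))
E
```

```text
[ 0.57858996 -0.24244263  0.25132387] [ 1.79978374e+02  9.58735878e-03 -1.76656714e+01] (array([-0.0005,  0.0003,  0.1093]), array([0.02, 0.01, 0.03]))
```

Call:
jog_arm([
  [1,0,0,0.04,0,0,0],
  [1,0,0,0.08,0,0,0],
  [1,0,0,0.1,0,0,0],
  [1,0,0,0.109,0,0,0],
  [1,0,0,0.109,0,0,0],
])

```text
time_s: 2.82
ee_pos: [0.5797, -0.2417, 0.1429]
eef_rot: [180.0, -0.1, -17.6]
contact_force: [0.0, -0.4, -0.3]
gripper_width: 0.996
gripper_force: 0.0
```

Call:
jog_arm([
  [-1,0,0,0,0,0,0],
  [-1,0,0,0,0,0,0],
  [-1,0,0,0,0,0,0],
  [-1,0,0,0,0,0,0],
  [-1,0,0,0,0,0,0],
  [-1,0,0,0,0,0,0],
  [-1,0,0,0,0,0,0],
  [-1,0,0,0,0,0,0],
], force=90)

```text
time_s: 3.82
ee_pos: [0.5797, -0.2416, 0.1423]
eef_rot: [180.0, -0.1, -17.6]
contact_force: [1.7, -1.8, 3.7]
gripper_width: 0.097
gripper_force: 88.8
```

Call:
jog_arm([
  [-1,0,0,-0.01,0,0,0],
  [-1,0,0,-0.025,0,0,0],
  [-1,0,0,-0.047,0,0,0],
  [-1,0,0,-0.047,0,0,0],
])

```text
time_s: 4.32
ee_pos: [0.5808, -0.2415, 0.1917]
eef_rot: [180.0, -0.2, -17.6]
contact_force: [-0.6, 0.0, -2.8]
gripper_width: 0.098
gripper_force: 88.2
```

```bash
python3 - <<'E'
from h import *
print(ctrl.observe()["ee_pos"],ctrl.observe()["contact_force"])
x=(.65805,.01662,np.radians(7.47))
t=T([-.16-.0306,.08,.19],*x)[0]; print(t,delta(t,7.5))
E
```

```text
[ 0.58076663 -0.2414945   0.19166436] [-0.64892907  0.03022389 -2.81508898]
[0.45866704 0.0711617  0.19      ] (array([-0.2109, -0.2612,  0.0007]), array([  0.06,  -0.24, -25.09]))
```

Call:
jog_arm([
  [-1,-0.04,-0.01,0,0,0,0],
  [-1,-0.08,-0.03,0,0,0,-2],
  [-1,-0.11,-0.06,0,0,0,-5],
  [-1,-0.14,-0.1,0,0,0,-10],
  [-1,-0.17,-0.15,0,0,0,-15],
  [-1,-0.19,-0.2,0,0,0,-20],
  [-1,-0.205,-0.24,0,0,0,-24],
  [-1,-0.211,-0.261,0,0,0,-25],
])

```text
time_s: 5.32
ee_pos: [0.456, 0.0738, 0.1882]
eef_rot: [-179.9, 0.0, 7.6]
contact_force: [0.3, -1.5, -3.0]
gripper_width: 0.097
gripper_force: 88.4
```

Call:
jog_arm([
  [-1,0,0,0,0,0,0],
  [-1,0,0,0,0,0,0],
])

```text
time_s: 5.58
ee_pos: [0.4567, 0.071, 0.1884]
eef_rot: [180.0, 0.0, 7.4]
contact_force: [-0.1, -0.7, -3.2]
gripper_width: 0.096
gripper_force: 88.5
```

```bash
python3 - <<'E'
from h import *
o=ctrl.observe();print(o["ee_pos"],o["eef_rot"],o["contact_force"])
c=cal("wrist"); im=ctrl.camera("wrist"); np.savez("w2.npz",*c); cv2.imwrite("pics/w2.png",im)
t=ctrl.camera("top"); s=ctrl.camera("side"); cv2.imwrite("pics/t2.png",t); cv2.imwrite("pics/s2.png",s)
x=(.65805,.01662,np.radians(7.47))
for n in ("top","side","wrist"):print(n,proj(T([[-.082,.08,.054],[-.082,.08,.144],[-.16,.08,.182]],*x),cal(n)).round(1).tolist())
E
```

```text
[0.45674302 0.07102482 0.18840493] [1.79992310e+02 4.95005283e-02 7.40807219e+00] [-0.10612615 -0.65469644 -3.20835323]
top [[265.0, 227.8], [261.9, 219.8], [256.0, 241.7]]
side [[281.1, 198.6], [280.7, 177.5], [260.2, 170.0]]
wrist [[314.5, 43.0], [314.0, 15.1], [314.3, 196.8]]
```

View pics/w2.png

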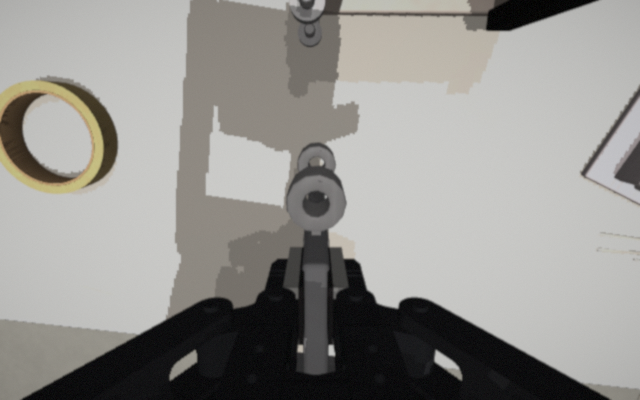

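The wrist view shows the held door's upper socket mouth at (316,202) and the lower one at (318,158). The lower pintle is at (309,30) and the upper bracket at (306,5), near the image's top edge. Next is an enlarged crop to measure these.

```bash
python3 - <<'E'
import cv2,numpy as np
im=cv2.imread("pics/w2.png")
a=cv2.resize(im[0:60,270:350],None,fx=5,fy=5,interpolation=cv2.INTER_CUBIC)
b=cv2.resize(im[130:240,270:350],None,fx=5,fy=5,interpolation=cv2.INTER_CUBIC)
t=cv2.imread("pics/t2.png"); s=cv2.imread("pics/s2.png")
c=cv2.resize(t[205:255,235:285],None,fx=6,fy=6,interpolation=cv2.INTER_CUBIC)
d=cv2.resize(s[160:215,245:305],None,fx=5,fy=5,interpolation=cv2.INTER_CUBIC)
o=np.zeros((600,800,3),np.uint8); o[:300,:400]=cv2.convertScaleAbs(a,alpha=1.5); o[:550,400:]=b; o[300:600,:300]=c
cv2.imwrite("pics/w2c.png",o)
E
```

```text
(no output)
```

View pics/w2c.png

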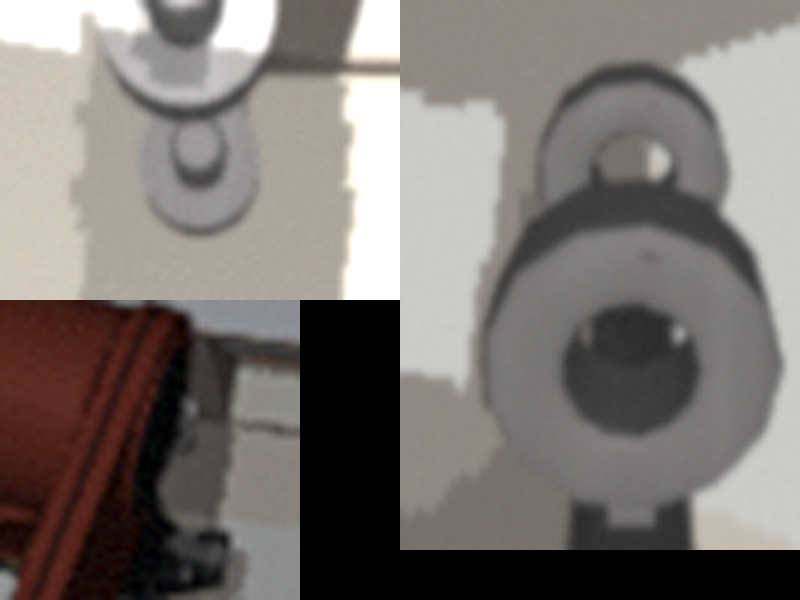

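```bash
python3 - <<'E'
from h import *
z=np.load("w2.npz"); c=tuple(z[k] for k in z.files)
x=(.65805,.01662,np.radians(7.47)); ya=np.radians(7.4); Rl=np.array([[np.cos(ya),np.sin(ya)],[-np.sin(ya),np.cos(ya)]])
for n,uv,h in [("pl_top",(309.6,28.6),.054),("sh_low",(309.6,34.4),.04),("sh_up",(307.6,4.6),.130),("sock_up",(316,201.9),.186),("sock_low",(316.2,163.6),.096)]:
    p=ray(uv,h,c); print(n,p.round(4),"tool-xy",(Rl@(p[:2]-[.45674,.07102])).round(4),"locker",(Rl@(p[:2]-np.array(x[:2]))).round(4))
E
```

```text
pl_top [0.5747 0.0905 0.054 ] tool-xy [0.1195 0.0041] locker [-0.0732  0.084 ]
sh_low [0.5731 0.0905 0.04  ] tool-xy [0.1179 0.0044] locker [-0.0747  0.0842]
sh_up [0.573  0.0901 0.13  ] tool-xy [0.1177 0.004 ] locker [-0.0749  0.0839]
sock_up [0.4877 0.0749 0.186 ] tool-xy [ 0.0312 -0.0002] locker [-0.1614  0.0797]
sock_low [0.4879 0.0746 0.096 ] tool-xy [ 0.0313 -0.0005] locker [-0.1613  0.0794]
```

Call:
jog_arm([
  [-1,0.015,-0.001,0,0,0,0],
  [-1,0.035,-0.002,0,0,0,0],
  [-1,0.055,-0.003,0,0,0,0],
  [-1,0.075,-0.004,0,0,0,0],
  [-1,0.086,-0.0045,0,0,0,0],
  [-1,0.086,-0.0045,0,0,0,0],
  [-1,0.086,-0.0045,0,0,0,0],
])

```text
time_s: 6.6
ee_pos: [0.5412, 0.0866, 0.1886]
eef_rot: [-180.0, 0.1, 7.4]
contact_force: [-0.4, -0.1, -2.3]
gripper_width: 0.097
gripper_force: 88.4
```

```bash
python3 - <<'E'
from h import *
o=ctrl.observe();print(o["ee_pos"],o["eef_rot"],o["contact_force"],o["torque"])
c=cal("wrist"); im=ctrl.camera("wrist"); np.savez("w3.npz",*c); cv2.imwrite("pics/w3.png",im)
a=cv2.resize(im[110:250,260:380],None,fx=4,fy=4,interpolation=cv2.INTER_CUBIC)
cv2.imwrite("pics/w3c.png",cv2.convertScaleAbs(a,alpha=1.6,beta=20))
ya=np.radians(o["eef_rot"][2]); Rl=np.array([[np.cos(ya),np.sin(ya)],[-np.sin(ya),np.cos(ya)]])
print("pintle in tool",[(Rl@(np.array(p)-o["ee_pos"][:2])).round(4) for p in ([.5731,.0905],[.573,.0901])])
E
```

```text
[0.54115716 0.08659347 0.18856468] [-1.79997206e+02  5.72606432e-02  7.38944983e+00] [-0.35820315 -0.09517122 -2.28254055] [-0.03233081 -0.07870362  0.01750706]
pintle in tool [array([ 0.0322, -0.0002]), array([ 0.032 , -0.0006])]
```

View pics/w3c.png

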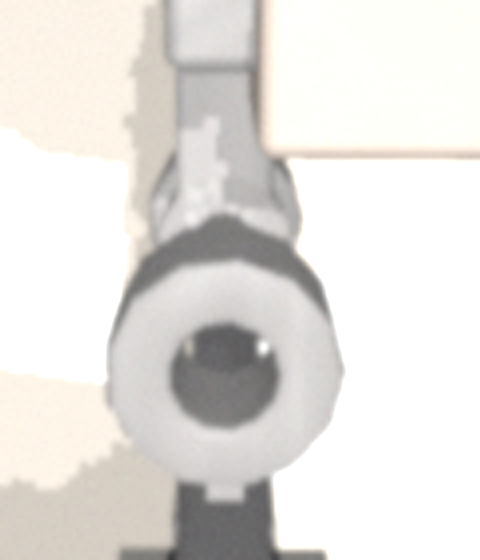

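Call:
jog_arm([
  [-1,0.0005,0,0.006,0,0,0],
  [-1,0.001,0,0.012,0,0,0],
  [-1,0.001,0,0.016,0,0,0],
  [-1,0.001,0,0.018,0,0,0],
  [-1,0.001,0,0.018,0,0,0],
])

```text
time_s: 7.28
ee_pos: [0.5427, 0.087, 0.1706]
eef_rot: [-180.0, 0.0, 7.4]
contact_force: [-0.1, -0.9, -3.0]
gripper_width: 0.097
gripper_force: 88.4
```

Call:
jog_arm([
  [-1,0,0,0.001,0,0,0],
  [-1,0,0,0.002,0,0,0],
  [-1,0,0,0.003,0,0,0],
  [-1,0,0,0.003,0,0,0],
])

```text
time_s: 7.78
ee_pos: [0.5428, 0.087, 0.1678]
eef_rot: [-180.0, -0.0, 7.4]
contact_force: [0.2, -0.6, -3.4]
gripper_width: 0.103
gripper_force: 88.4
```

Call:
jog_arm([
  [-1,0,0,0.0007,0,0,0],
  [-1,0,0,0.0014,0,0,0],
  [-1,0,0,0.002,0,0,0],
  [-1,0,0,0.002,0,0,0],
])

```text
time_s: 8.28
ee_pos: [0.5429, 0.087, 0.1658]
eef_rot: [180.0, -0.0, 7.4]
contact_force: [0.4, -0.4, -2.6]
gripper_width: 0.098
gripper_force: 88.4
```

Call:
jog_arm([
  [-1,0,0,0.0007,0,0,0],
  [-1,0,0,0.0014,0,0,0],
  [-1,0,0,0.002,0,0,0],
  [-1,0,0,0.0025,0,0,0],
  [-1,0,0,0.0025,0,0,0],
])

```text
time_s: 8.9
ee_pos: [0.5429, 0.087, 0.1633]
eef_rot: [-180.0, -0.0, 7.4]
contact_force: [0.4, 0.5, -1.4]
gripper_width: 0.099
gripper_force: 88.4
```

Call:
jog_arm([
  [-1,0,0,0.001,0,0,0],
  [-1,0,0,0.002,0,0,0],
  [-1,0,0,0.003,0,0,0],
  [-1,0,0,0.004,0,0,0],
  [-1,0,0,0.004,0,0,0],
])

```text
time_s: 9.52
ee_pos: [0.5429, 0.087, 0.1593]
eef_rot: [-180.0, -0.0, 7.4]
contact_force: [1.5, 0.4, -3.1]
gripper_width: 0.095
gripper_force: 88.4
```

Call:
jog_arm([
  [-1,0,0,0.001,0,0,0],
  [-1,0,0,0.002,0,0,0],
  [-1,0,0,0.003,0,0,0],
  [-1,0,0,0.003,0,0,0],
])

```text
time_s: 10.02
ee_pos: [0.5429, 0.087, 0.1563]
eef_rot: [180.0, -0.0, 7.4]
contact_force: [2.8, 0.7, -3.3]
gripper_width: 0.096
gripper_force: 88.4
```

Call:
jog_arm([
  [-1,0,0,0.0005,0,0,0],
  [-1,0,0,0.001,0,0,0],
  [-1,0,0,0.0015,0,0,0],
  [-1,0,0,0.0015,0,0,0],
])

```text
time_s: 10.52
ee_pos: [0.5429, 0.087, 0.1548]
eef_rot: [180.0, -0.0, 7.4]
contact_force: [2.6, 1.1, -1.9]
gripper_width: 0.097
gripper_force: 88.5
```

Call:
jog_arm([
  [-1,0,0,0.0003,0,0,0],
  [-1,0,0,0.0006,0,0,0],
  [-1,0,0,0.001,0,0,0],
  [-1,0,0,0.001,0,0,0],
])

```text
time_s: 11.02
ee_pos: [0.5429, 0.087, 0.1541]
eef_rot: [180.0, -0.0, 7.4]
contact_force: [0.5, 0.5, 0.5]
gripper_width: 0.099
gripper_force: 88.8
```

Call:
jog_arm([
  [-1,0,0,0.0003,0,0,0],
  [-1,0,0,0.0006,0,0,0],
  [-1,0,0,0.0006,0,0,0],
])

```text
time_s: 11.4
ee_pos: [0.543, 0.087, 0.154]
eef_rot: [180.0, -0.0, 7.4]
contact_force: [-1.4, 0.4, 6.2]
gripper_width: 0.102
gripper_force: 89.6
```

Call:
jog_arm([
  [-1,0,0,-0.0008,0,0,0],
  [-1,0,0,-0.0008,0,0,0],
  [-0.6,0,0,-0.0008,0,0,0],
  [0,0,0,-0.0008,0,0,0],
  [0.4,0,0,-0.0008,0,0,0],
  [0.4,0,0,-0.0008,0,0,0],
  [0.4,0,0,-0.0008,0,0,0],
  [0.4,0,0,-0.0008,0,0,0],
], force=30)

```text
time_s: 12.4
ee_pos: [0.5428, 0.087, 0.154]
eef_rot: [-180.0, 0.0, 7.4]
contact_force: [-0.1, 0.2, 0.2]
gripper_width: 0.7
gripper_force: 0.0
```

Call:
jog_arm([
  [0.4,0,0,-0.02,0,0,0],
  [0.4,0,0,-0.06,0,0,0],
  [0.4,0,0,-0.1,0,0,0],
  [0.4,0,0,-0.1,0,0,0],
])

```text
time_s: 12.9
ee_pos: [0.5451, 0.0871, 0.2584]
eef_rot: [179.9, -0.4, 7.4]
contact_force: [0.7, 0.4, -0.0]
gripper_width: 0.699
gripper_force: 0.0
```

```bash
python3 - <<'E'
from h import *
o=ctrl.observe();print(o["ee_pos"],o["eef_rot"],o["contact_force"],o["gripper_width"])
im=ctrl.camera("wrist"); cv2.imwrite("pics/w4.png",im); np.savez("w4.npz",*cal("wrist"))
s=ctrl.camera("side"); cv2.imwrite("pics/s4.png",s)
o=np.zeros((600,800,3),np.uint8); o[:400,:640]=im; o[400:,:]=cv2.resize(s[150:215,200:460],(800,200),interpolation=cv2.INTER_CUBIC); cv2.imwrite("pics/m4.png",o)
E
```

```text
[0.54509404 0.08705941 0.25844273] [179.94930297  -0.44098232   7.41127804] [ 0.7238542   0.39311956 -0.01701717] 0.6991615174943231
```

Call:
jog_arm([
  [-1,-0.02,-0.015,0,0,0,0],
  [-1,-0.05,-0.035,0,0,0,0],
  [-1,-0.08,-0.05,0,0,0,0],
  [-1,-0.08,-0.05,0,0,0,0],
  [-1,-0.08,-0.05,0.04,0,0,0],
  [-1,-0.08,-0.05,0.08,0,0,0],
  [-1,-0.08,-0.05,0.115,0,0,0],
  [-1,-0.08,-0.05,0.115,0,0,0],
])

```text
time_s: 14.0
ee_pos: [0.4544, 0.1256, 0.1352]
eef_rot: [-180.0, 0.5, 7.4]
contact_force: [-0.7, 0.2, -0.0]
gripper_width: -0.005
gripper_force: 0.0
```

```bash
python3 - <<'E'
from h import *
o=ctrl.observe();print(o["ee_pos"],o["eef_rot"],o["contact_force"],o["gripper_width"])
ya=np.radians(o["eef_rot"][2]); d=o["ee_pos"][:2]-[.5738,.091]; cur=np.array([np.cos(ya)*d[0]+np.sin(ya)*d[1], np.sin(ya)*d[0]-np.cos(ya)*d[1]])
print("cur rel H",cur.round(4))
r=.11
for t in range(0,91,10):
    a=np.radians(t); dd=.005+.011*np.sin(a)+.015*np.cos(a)
    p=np.array([-r*np.cos(a)-dd*np.sin(a), r*np.sin(a)-dd*np.cos(a)]); print(t,p.round(3),(p-cur).round(3))
E
```

```text
[0.45441618 0.12555664 0.13522838] [-179.9967254     0.46246317    7.38154758] [-0.66804161  0.21382292 -0.04992678] -0.004654792510473199
cur rel H [-0.114  -0.0496]
0 [-0.11 -0.02] [0.004 0.03 ]
10 [-0.112 -0.002] [0.002 0.047]
20 [-0.111  0.016] [0.003 0.066]
30 [-0.107  0.035] [0.007 0.084]
40 [-0.099  0.053] [0.015 0.102]
50 [-0.088  0.069] [0.026 0.119]
60 [-0.074  0.084] [0.04  0.134]
70 [-0.057  0.096] [0.057 0.146]
80 [-0.037  0.105] [0.077 0.155]
90 [-0.016  0.11 ] [0.098 0.16 ]
```

Call:
jog_arm([
  [-1,0.004,0.02,0,0,0,0],
  [-1,0.004,0.03,0,0,0,0],
  [-1,0.003,0.039,0,0,0,0],
  [-1,0.002,0.048,0,0,0,0],
  [-1,0.002,0.057,0,0,0,0],
  [-1,0.003,0.066,0,0,0,0],
  [-1,0.005,0.075,0,0,0,0],
  [-1,0.007,0.084,0,0,0,0],
])

```text
time_s: 15.0
ee_pos: [0.4751, 0.0433, 0.1391]
eef_rot: [-180.0, -0.0, 7.4]
contact_force: [-0.2, -0.6, 0.2]
gripper_width: 0.001
gripper_force: 0.2
```

```bash
python3 - <<'E'
from h import *
o=ctrl.observe();print(o["ee_pos"],o["contact_force"])
ya=np.radians(7.4); d=o["ee_pos"][:2]-[.5738,.091]; print(np.array([np.cos(ya)*d[0]+np.sin(ya)*d[1], np.sin(ya)*d[0]-np.cos(ya)*d[1]]))
im=ctrl.camera("wrist"); cv2.imwrite("pics/w5.png",im); np.savez("w5.npz",*cal("wrist"))
E
```

```text
[0.4750936  0.04332566 0.13908347] [-0.1896925  -0.59861423  0.18759196]
[-0.10402454  0.03456431]
```

Call:
jog_arm([
  [-1,0.004,0.009,0,0,0,0],
  [-1,0.008,0.018,0,0,0,0],
  [-1,0.013,0.027,0,0,0,0],
  [-1,0.019,0.035,0,0,0,0],
  [-1,0.026,0.043,0,0,0,0],
  [-1,0.033,0.05,0,0,0,0],
  [-1,0.041,0.057,0,0,0,0],
  [-1,0.048,0.062,0,0,0,0],
])

```text
time_s: 16.05
ee_pos: [0.531, -0.0118, 0.139]
eef_rot: [-180.0, 0.0, 7.4]
contact_force: [-0.3, 0.6, 0.1]
gripper_width: -0.004
gripper_force: 0.1
```

```bash
python3 - <<'E'
from h import *
o=ctrl.observe();print(o["ee_pos"],o["contact_force"])
ya=np.radians(7.4); d=o["ee_pos"][:2]-[.5738,.091]; print(np.array([np.cos(ya)*d[0]+np.sin(ya)*d[1], np.sin(ya)*d[0]-np.cos(ya)*d[1]]))
im=ctrl.camera("wrist"); cv2.imwrite("pics/w6.png",im); s=ctrl.camera("side"); t=ctrl.camera("top")
m=np.zeros((600,800,3),np.uint8); m[:400,:640]=im
m[400:,:260]=cv2.resize(s[155:255,245:375],(260,200)); m[400:,260:540]=cv2.resize(t[165:265,240:380],(280,200)); m[400:,540:]=cv2.resize(cv2.imread("pics/w5.png"),(260,200)); cv2.imwrite("pics/m6.png",m)
E
```

```text
[ 0.53097249 -0.01178249  0.13896351] [-0.28480131  0.62217853  0.10326229]
[-0.05570874  0.09641044]
```

View pics/m6.png

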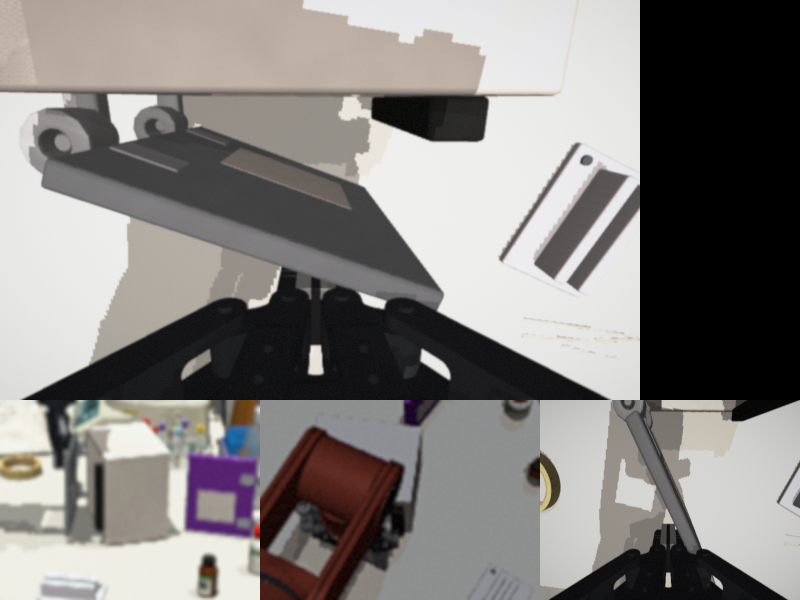

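The picture shows the door hanging on both pintles, at socket mouths (62,142) and (160,125). It is about 70° swung, with the fingers on its front face, so I'll finish the swing gently.

Call:
jog_arm([
  [-1,0.007,0.004,0,0,0,0],
  [-1,0.013,0.007,0,0,0,0],
  [-1,0.019,0.009,0,0,0,0],
  [-1,0.025,0.011,0,0,0,0],
  [-1,0.03,0.012,0,0,0,0],
  [-1,0.033,0.013,0,0,0,0],
  [-1,0.034,0.013,0,0,0,0],
  [-1,0.034,0.013,0,0,0,0],
])

```text
time_s: 17.2
ee_pos: [0.5657, -0.0199, 0.139]
eef_rot: [180.0, 0.0, 7.4]
contact_force: [-0.3, 0.0, -0.2]
gripper_width: 0.001
gripper_force: 0.1
```

Call:
jog_arm([
  [-1,0.001,0,0,0,0,0],
  [-1,0.002,0,0,0,0,0],
  [-1,0.003,0,0,0,0,0],
  [-1,0.003,0,0,0,0,0],
])

```text
time_s: 17.7
ee_pos: [0.5682, -0.0196, 0.1387]
eef_rot: [-180.0, 0.1, 7.4]
contact_force: [-3.3, -0.0, 0.3]
gripper_width: -0.0
gripper_force: 1.4
```

Call:
jog_arm([
  [-1,0.0005,0,0,0,0,0],
  [-1,0.001,0,0,0,0,0],
  [-1,0.001,0,0,0,0,0],
])

```text
time_s: 18.08
ee_pos: [0.5684, -0.0196, 0.1387]
eef_rot: [-180.0, 0.2, 7.4]
contact_force: [-7.3, -1.5, 3.8]
gripper_width: -0.001
gripper_force: 3.7
```

Call:
jog_arm([
  [-1,-0.002,0,0,0,0,0],
  [-1,-0.006,0,0,0,0,0],
  [-1,-0.015,0,0,0,0,0],
  [-1,-0.035,0,0,0,0,0],
  [-1,-0.06,0,0,0,0,0],
  [-1,-0.08,0,-0.02,0,0,0],
  [-1,-0.09,0,-0.06,0,0,0],
  [-1,-0.09,0,-0.06,0,0,0],
])

```text
time_s: 19.08
ee_pos: [0.4821, -0.0316, 0.2028]
eef_rot: [179.9, -0.4, 7.4]
contact_force: [-0.1, -0.9, 0.5]
gripper_width: -0.003
gripper_force: 0.0
```

```bash
python3 - <<'E'
from h import *
o=ctrl.observe();print(o["time_s"],o["ee_pos"],o["contact_force"])
c=cal("wrist"); im=ctrl.camera("wrist"); cv2.imwrite("pics/w7.png",im)
g=im.astype(int).sum(2)//3
# predicted leaf top edge at shut in locker frame about hinge H
H=(.5738,.091); y=np.radians(7.4)
for r in (.02,.05,.08,.11,.135,.142,.148):
    uv=proj(T([[-.005,-r,.18],[.005,-r,.18]],*H,y),c).round(0).astype(int)
    u=uv[:,0].mean().astype(int); v0=uv[:,1].max(); col=g[max(v0-25,0):v0+25,u]
    print(r,uv.tolist(),"col from",max(v0-25,0),col.tolist())
E
```

```text
19.075 [ 0.48210733 -0.03159481  0.20280375] [-0.14170345 -0.94778465  0.50315145]
0.02 [[101, 27], [97, 0]] col from 2 [132, 135, 137, 137, 136, 136, 134, 134, 134, 132, 132, 131, 130, 131, 129, 127, 125, 119, 109, 107, 125, 154, 168, 172, 174, 173, 174, 174, 172, 169, 162, 145, 112, 90, 124, 152, 167, 167, 167, 166, 168, 170, 171, 172, 172, 172, 169, 157, 122, 104]
0.05 [[173, 27], [170, 0]] col from 2 [69, 83, 90, 92, 94, 93, 95, 94, 95, 95, 94, 95, 95, 94, 94, 94, 94, 92, 94, 92, 91, 84, 76, 68, 58, 47, 39, 35, 37, 35, 36, 37, 37, 34, 35, 42, 59, 66, 55, 46, 46, 45, 44, 41, 38, 35, 39, 37, 39, 56]
0.08 [[244, 27], [243, 0]] col from 2 [179, 151, 121, 95, 88, 89, 90, 95, 95, 94, 96, 98, 96, 96, 95, 96, 97, 96, 97, 96, 96, 95, 96, 95, 86, 82, 73, 63, 48, 41, 37, 36, 36, 37, 37, 37, 35, 35, 38, 37, 39, 37, 38, 38, 36, 35, 37, 38, 37, 48]
0.11 [[316, 27], [316, 0]] col from 2 [187, 188, 186, 187, 188, 186, 175, 145, 125, 127, 136, 141, 144, 143, 146, 144, 145, 144, 146, 146, 147, 145, 146, 148, 147, 142, 119, 95, 82, 75, 65, 52, 43, 36, 34, 37, 36, 36, 37, 39, 38, 38, 37, 39, 38, 38, 39, 38, 38, 39]
0.135 [[375, 27], [377, 0]] col from 2 [27, 28, 31, 28, 28, 29, 27, 28, 32, 51, 89, 115, 129, 138, 144, 145, 146, 145, 147, 146, 146, 148, 148, 149, 150, 150, 150, 149, 148, 145, 138, 128, 116, 98, 74, 54, 48, 46, 46, 49, 44, 43, 44, 45, 46, 39, 39, 41, 51, 96]
0.142 [[392, 27], [393, 0]] col from 2 [31, 30, 30, 30, 30, 29, 29, 27, 31, 33, 53, 95, 117, 129, 137, 141, 144, 142, 145, 144, 145, 144, 147, 144, 145, 147, 145, 146, 147, 146, 142, 133, 123, 112, 92, 67, 51, 58, 92, 141, 178, 191, 194, 194, 195, 196, 196, 196, 195, 196]
0.148 [[406, 27], [408, 0]] col from 2 [33, 39, 47, 50, 52, 51, 56, 58, 58, 60, 69, 86, 107, 132, 160, 182, 190, 192, 192, 192, 192, 192, 192, 191, 193, 193, 192, 192, 193, 194, 194, 194, 194, 193, 194, 193, 196, 195, 193, 195, 194, 195, 194, 195, 195, 194, 195, 195, 196, 195]
```

```bash
python3 - <<'E'
from h import *
a=cv2.imread("pics/w7.png").astype(float)
for _ in range(10): b=ctrl.camera("wrist")
f=lambda im,u:np.abs(np.diff(cv2.GaussianBlur(im.astype(np.float32),(5,5),0)[20:46,u-2:u+3].mean((1,2)))).argmax()+20
print([(u,f(a,u),f(b,u)) for u in (170,243,316,390)], np.abs(a[:60]-b[:60]).mean())
o=ctrl.observe(); print(o["time_s"],o["qd"].round(2),o["contact_force"].round(1))
E
```

```text
[(170, np.int64(25), np.int64(44)), (243, np.int64(29), np.int64(21)), (316, np.int64(28), np.int64(20)), (390, np.int64(41), np.int64(38))] 13.415130208333334
19.625 [-0.05 -0.17 -0.16  0.04  0.08 -0.04] [ 0.1 -0.4  0.1]
```

```bash
python3 - <<'E'
from h import *
def meas():
    c=cal("wrist"); im=cv2.GaussianBlur(ctrl.camera("wrist").astype(np.float32).mean(2),(5,5),0); out=[]
    H=(.5738,.091); y=np.radians(7.4)
    for r in (.06,.08,.10,.12,.138):
        uv=proj(T([[-.005,-r,.18]],*H,y),c)[0]; u=int(uv[0]); v=int(uv[1]); lo=max(v-8,0)
        col=im[lo:v+24,u-2:u+3].mean(1); d=np.diff(col); k=d.argmin()+lo+.5
        p=ray((u,k),.18,c); q=p[:2]-H; out.append((r,round(v),k,round((np.cos(y)*q[0]+np.sin(y)*q[1])*1000,1),round((-np.sin(y)*q[0]+np.cos(y)*q[1])*1000,1)))
    return out
m1=meas(); print(*m1,sep="\n")
for _ in range(10): ctrl.camera("side")
m2=meas(); print(*m2,sep="\n")
for m in(m1,m2): print(np.degrees(np.polyfit([i[4] for i in m],[i[3] for i in m],1)[0]))
E
```

```text
(0.06, 19, np.float64(20.5), np.float64(-5.3), np.float64(-59.6))
(0.08, 19, np.float64(22.5), np.float64(-6.1), np.float64(-79.8))
(0.1, 19, np.float64(11.5), np.float64(-2.0), np.float64(-99.8))
(0.12, 19, np.float64(27.5), np.float64(-7.9), np.float64(-120.1))
(0.138, 19, np.float64(29.5), np.float64(-8.6), np.float64(-138.0))
(0.06, 20, np.float64(20.5), np.float64(-5.0), np.float64(-59.9))
(0.08, 20, np.float64(23.5), np.float64(-6.1), np.float64(-79.8))
(0.1, 20, np.float64(12.5), np.float64(-2.1), np.float64(-99.9))
(0.12, 20, np.float64(27.5), np.float64(-7.6), np.float64(-119.8))
(0.138, 20, np.float64(29.5), np.float64(-8.4), np.float64(-137.8))
2.417489450690299
2.396509006439971
```

```bash
python3 -c "
from bench import ctrl
print(ctrl.finish_job())"
```

```text
the job is handed in; nothing more can be done
None
```

The grey door is hung fully home on both pintles, swung shut against the rubber strip to about 2.4° (0.04 rad) from the locker's measured yaw, and handed in at about 20 s with the arm clear; no verdict was returned.

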